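Nest the tasting pans with their handles fanned

ROBOT

A 6-joint arm with a two-finger parallel gripper is mounted at the origin on the work surface. World frame = base frame: x ahead of the robot, y to its left, z up, the work surface at z = 0. Lengths are in mm, angles in rad, forces in N, time in s.
With the tool pointing down it reaches from about 300 to 750 mm from the base axis. Payload 8.5 kg.
Tool frame: the origin (TCP) lies on the front face of the gripper's body, between the roots of the fingers; the fingertips stand 64 mm ahead of it and the grasp point (between the pads) lies 45 mm ahead of it (env.grip_depth is the distance from the TCP to the grasp point, in mm); z points along the fingers, y is the line along which they close (so a half turn about z gives the same grasp; the last joint's range is limited). The gripper opens to 88 mm and grips with 3 to 60 N. Pads are 18 mm wide; open, the fingers measure 123 mm over their backs; the gripper's body (75 mm by 187 mm) begins 45 mm behind the grasp point.
Start: joints at [-1.383, 0.381, 1.297, -0, 1.464, -0.215], TCP at [215.59, -505.966, 302.748] pointing down, gripper open.
Joint ranges: [-3.11, 3.11], [-0.89, 2.33], [0.22, 2.48], [-1.42, 4.56], [0.17, 2.85], [-2.88, 2.88]. Speed limits (rad/s): [2.39, 2.39, 3.14, 3.14, 3.14, 3.14].

INTERFACE

Orientations are given as a 3x3 rotation matrix whose columns are the frame's x, y, z axes.
In Python, from bench import sense, cams, order, env gives the robot as it stands. The module is installed in compiled form; this text tells all that it offers.
- The arm moves only by the tool arm_command, never from a script. Its argument "series" is a list that holds one entry, the list of rows, each a list of 7 numbers: the shift along the tool's x, y, z in mm, then the turn, a rotation vector about the tool's x, y, z in rad, then the closure in counts, from 0 (fully open) to 255 (shut). In form: [[[x, y, z, ax, ay, az, fingers], ...]]. A call has exactly 10 rows; each row shifts and turns the commanded pose from where the row before left it, along the tool's axes as they then stand; what a row does not reach is not made up. A row lasts 1/10 s, in which the tool goes at most 50 mm and 8.59 degrees, less where a joint would pass 70% of its speed; a pose out of reach is approached as far as the arm can. A call is refused whole if a number of a shift passes 50 or a number of a turn 0.15, either way. A call with a gripper value outside its range is refused whole. The fingers move at their own pace and stop on an object; "force" is the grip in N (left out, the last holds). Time passes only in rows, so rows that do not move let the fingers close, or fill a call up. It gives the time, the measured TCP pose, the force, the opening and the grip force at its end, in the units of the state.
- sense(): the state, without advancing time (a new reading comes with each control period).
- cams.grab_frame(name): name is "side" or "top" or "wrist"; returns (picture, depth): 420x560x3 uint8, blue, green, red; 420x560 float32, mm along the optical axis (not along the pixel's ray), 0 where there is no reading.
- cams.calibration(name): a dict with "mtx" (3x3 intrinsics, pixels), "extrinsics" (4x4, takes a point from world to camera coordinates). Camera axes: x right, y down, z forward; pixel columns grow to the right and rows downward; lengths in mm; the calibration is good to about 2 mm. A picture is of the moment at which its call begins: read the wrist's pose just before it. calibration takes no time and is no camera call; for the wrist camera it gives the pose at the moment of the call.
- order.job_done(): hands the job in; it is judged then, once.
The state is a dict: "clock": time; "joints": joint angles; "dq": joint speeds; "joint_torque": joint torques, N m; "tool_pos": TCP position; "tcp_rot": TCP orientation; "ft_force": force on the tool from outside, world axes, zero at the start; "torque": the same for the moment, N m; "grip_width": finger opening in mm; "grasp_force": force on a finger pad.
Only numpy, scipy, OpenCV 4.12 (cv2) and the standard library are available. Lean on these libraries where they do the work, as an engineer would, in place of code of your own. Each camera call takes 0.05 s, during which the arm holds its last target. There are 200 camera calls.

TASK

Tidy the three aluminium tasting pans into one nest: first, with the small pan still sitting in the middle pan, swing its handle out from above the middle pan's handle; then take the middle pan with the small one in it and set both gently, without dropping them, into the large pan. All three handles must end fanned like a hand of cards, each about 40 degrees round from the one below, all turning the same way: to the side away from the jar that stands beside the large pan's handle. Leave the large pan where and as it stands, do not shift the two jars or the two price holders, and let go of everything.

Things in the scene. Friction and masses are not known exactly. Their poses are not given: they have to be found in the camera images.
- pan_l: Large round aluminium pan, 0.50 kg, loose, open upwards: outer radius 72 mm, height 52 mm, wall 3 mm, floor 4 mm thick. Origin: centre of its underside; z up; +x along its one handle, a level dark steel bar 14 mm wide and 14 mm high, its middle 44 mm above the underside, ending 128 mm from the pan's axis, pointing roughly towards the robot.
- pan_m: Middle pan, same make, 0.13 to 0.25 kg: outer radius 60 mm, height 62 mm, wall 3 mm, floor 4 mm. Origin, axes as the large pan; handle 14 x 14 mm, middle 62 mm above the underside, from the wall to 130 mm from the axis, roughly towards the robot. Stands on the counter. In the large pan it rests on the floor (4 mm up), 9 mm of play all round, its handle 7 mm above that rim.
- pan_s: Small pan, same make, 0.07 to 0.14 kg: outer radius 48 mm, height 74 mm, wall 3 mm, floor 4 mm. Origin, axes as the large pan; handle 14 x 14 mm, middle 78 mm above the underside, ending 125 mm from the axis. Starts standing in the middle pan (4 mm up, 9 mm of play), its handle over that pan's handle with a 6 mm gap; it turns freely there when its handle is pushed sideways.
- pan_l_tip (a point): Outer end of the large pan's handle: 128 mm from the pan's axis along its +x, 44 mm above its underside.
- pan_m_tip (a point): Outer end of the middle pan's handle: 130 mm from the pan's axis along its +x, 62 mm above its underside.
- pan_s_tip (a point): Outer end of the small pan's handle: 125 mm from the pan's axis along its +x, 78 mm above its underside.
- jar_a: Loose dark-brown glass jar with a steel lid, 66 mm in diameter, 98 mm high, 0.35 kg, standing beside the large pan's handle, to its left or to its right: too tall for the fanned handles to pass over. Origin: centre of its underside.
- card: Loose clear plastic price holder, a flat block 55 x 85 mm and 27 mm high, 0.16 kg, lying on the other side of the large pan's handle: low enough for the middle and small pans' handles to pass over. Origin: centre of its underside; x along its short side.
- jar_b: Loose jar, the same as the first, standing close beside the middle pan, to the left or right of it, 15 to 32 mm from its wall and clear of the sector within 57 degrees of its handle. Origin: centre of its underside.
- card_b: Loose price holder, the same as the first, lying close beside the middle pan on the side opposite the jar. Origin: centre of its underside; x along its short side.
Mind the look-alikes: they are no part of the job. Leave any green or pink look-alike of the pan_m alone. What is shaped like the jar_a but pink is not meant.

How it is judged (in metres and radians):
On the way:
1. the small pan's handle is swung 23 to 57 degrees clear of the middle pan's handle, with the small pan seated in the middle pan and the middle pan still on the counter outside the large one (horizontal distance between pan_s and pan_m below 0.013 m and z of pan_s in the frame of pan_m between 0.001 and 0.008 m and angle between pan_s's own z axis and vertical below 0.06 rad and angle between the x axis of pan_s and the x axis of pan_m, either way round between 0.4 and 1 rad and x of pan_s_tip in the frame of pan_m above 0.04 m and horizontal distance between pan_m and pan_l above 0.15 m and height (world z) of pan_m below 0.005 m), for 0.2 s.
At the end, for the whole second after the job is handed in: Small pan seated on the middle pan's floor, middle on the large one's, at rest, upright within 3.4 degrees, axes within 13 mm; each handle 23 to 57 degrees round from the one below, both steps turning the same way, to the side away from the jar beside the large pan's handle (horizontal distance between pan_s and pan_m below 0.013 m and z of pan_s in the frame of pan_m between 0.001 and 0.008 m and angle between each of pan_s, pan_m, pan_l's own z axis and vertical below 0.06 rad and horizontal distance between pan_m and pan_l below 0.013 m and z of pan_m in the frame of pan_l between 0.001 and 0.008 m and angle between the x axis of pan_s and the x axis of pan_m, either way round between 0.4 and 1 rad and x of pan_s_tip in the frame of pan_m above 0.04 m and angle between the x axis of pan_m and the x axis of pan_l, either way round between 0.4 and 1 rad and x of pan_m_tip in the frame of pan_l above 0.04 m and ((y of pan_m_tip in the frame of pan_l above 0 m and y of pan_s_tip in the frame of pan_m above 0 m and y of jar_a in the frame of pan_l below 0 m) or (y of pan_m_tip in the frame of pan_l below 0 m and y of pan_s_tip in the frame of pan_m below 0 m and y of jar_a in the frame of pan_l above 0 m)) and linear speed of each of pan_s, pan_m, pan_l below 0.02 m/s and height (world z) of pan_l below 0.005 m); the robot touches nothing.
It fails at once if a jar or price holder is pushed more than 15 mm or knocked over (distance of any of jar_a, jar_b, card, card_b from where it was at the start of the episode above 0.015 m or angle between any of jar_a, jar_b, card, card_b's own z axis and vertical above 0.3 rad).
It fails at once if the large pan is shifted more than 30 mm or its handle end more than 50 mm (distance of pan_l from where it was at the start of the episode above 0.03 m or distance of pan_l_tip from where it was at the start of the episode above 0.05 m).
It fails at once if the middle pan is dropped into the large pan (horizontal distance between pan_m and pan_l below 0.03 m and z of pan_m in the frame of pan_l below 0.04 m and linear speed of pan_m above 0.45 m/s).
It fails at once if the small pan is dropped into the middle pan (horizontal distance between pan_s and pan_m below 0.03 m and z of pan_s in the frame of pan_m below 0.04 m and linear speed of pan_s above 0.45 m/s and linear speed of pan_m below 0.1 m/s).
It also fails if it takes over 67 s, if anything falls off the work surface, if the arm or the gripper's body presses on something with over 40 N, if the wrist force passes 120 N, or if a joint passes its speed limit or range.

## Working session

There is one attempt and no reset: what is moved stays moved. The work goes in short steps, Python scripts to look and compute and a tool call to move; the robot and the scene stay as the last step left them, time stands still between calls to the robot, and variables do not carry over. Pictures are saved under pics/ and viewed, at most 10 in all, crops included, and the job is handed in when it is done.

Besides the shell and the picture viewer there is one more tool, called as name(argument=value, ...) on one line, values as JSON. arm_command: Moves the arm, as the interface text tells. Its arguments: {"type":"object","properties":{"series":{"type":"array","items":{"type":"array","items":{"type":"array","items":{"type":"number"}}}},"force":{"type":"number"}},"required":["series"]}

```bash
mkdir -p pics
python3 - <<'E'
from bench import sense,cams,env
import cv2,numpy as np
s=sense();print(s['clock'],s['tool_pos'],s['tcp_rot'],s['grip_width'])
for n in['top','side']:
    p,d=cams.grab_frame(n);cv2.imwrite(f'pics/{n}0.png',p);np.save(f'{n}0.npy',d)
    print(n,cams.calibration(n))
E
```

```text
0.0 [ 215.56991896 -505.78972949  302.17518761] [[ 9.19962853e-01  3.92005465e-01 -2.54923172e-04]
 [ 3.92005433e-01 -9.19961892e-01  1.36318045e-03]
 [ 2.99854585e-04 -1.35400665e-03 -9.99999038e-01]] 88.46022546666217
top {'mtx': array([[545.48914077,   0.        , 285.7136897 ],
       [  0.        , 545.48914077, 216.82089161],
       [  0.        ,   0.        ,   1.        ]]), 'extrinsics': array([[ 2.28786977e-02, -9.99732253e-01,  3.46240389e-03,
        -1.21382679e+01],
       [-9.83556852e-01, -2.31288494e-02, -1.79111629e-01,
         4.64002373e+02],
       [ 1.79143754e-01,  6.92369757e-04, -9.83822665e-01,
         1.49207165e+03],
       [ 0.00000000e+00,  0.00000000e+00,  0.00000000e+00,
         1.00000000e+00]])}
side {'mtx': array([[483.11595595,   0.        , 277.71766741],
       [  0.        , 483.11595595, 207.21555942],
       [  0.        ,   0.        ,   1.        ]]), 'extrinsics': array([[-7.97468837e-01, -6.03357116e-01,  1.90928391e-03,
         3.82773635e+02],
       [-3.58026845e-01,  4.70659215e-01, -8.06409748e-01,
         2.43597516e+02],
       [ 4.85654437e-01, -6.43770218e-01, -5.91354102e-01,
         8.35203020e+02],
       [ 0.00000000e+00,  0.00000000e+00,  0.00000000e+00,
         1.00000000e+00]])}
```

View pics/top0.png

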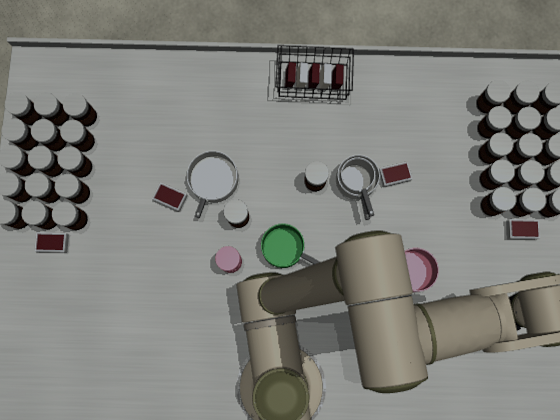

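View pics/side0.png

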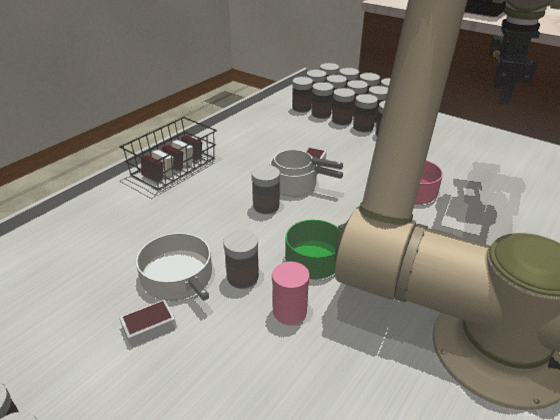

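The top view shows large pan at (212,177) with its handle tip at (199,216). jar_a is at (236,212), to its right (−y), and the card at (169,197), to its left. The middle and small pans are at (358,177), handles to (369,215), with jar_b at (316,177) and card_b at (396,174). Look-alikes are the green pan (283,246), the pink pan (418,270) and the pink jar (228,260), which I will leave alone. The fan must turn toward +y, clockwise from above.

```bash
cat > h.py <<'E'
import numpy as np,cv2
from bench import sense,cams
def back(n,uv,z,c=None):
    c=c or cams.calibration(n);T=c['extrinsics'];R=T[:3,:3];t=T[:3,3]
    o=-R.T@t;d=R.T@np.linalg.inv(c['mtx'])@np.array([uv[0],uv[1],1.])
    return o+d*(z-o[2])/d[2]
def proj(n,P,c=None):
    c=c or cams.calibration(n);T=c['extrinsics'];p=c['mtx']@(T[:3,:3]@np.array(P,float)+T[:3,3]);return p[:2]/p[2]
E
python3 - <<'E'
import cv2,numpy as np
p=cv2.imread('pics/top0.png')
a=cv2.resize(p[145:230,170:250],None,fx=5,fy=5,interpolation=cv2.INTER_CUBIC)
b=cv2.resize(p[145:230,300:380],None,fx=5,fy=5,interpolation=cv2.INTER_CUBIC)
cv2.imwrite('pics/crop0.png',np.hstack([a,b]))
E
```

```text
(no output)
```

View pics/crop0.png

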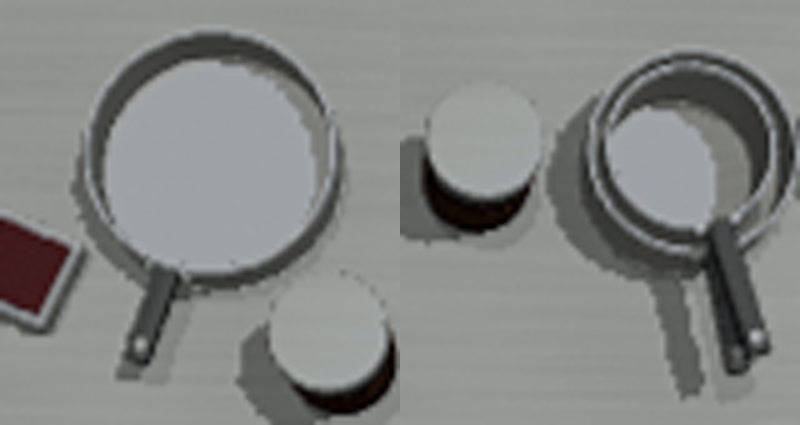

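Run:
```python
from h import *
f=lambda x,y,ox:(ox+(x+.5)/5-.5,145+(y+.5)/5-.5)
for nm,C,zc,T,zt,ox in[('L',(212,158),52,(138,361),51,170),('M',(293,155),62,(336,371),69,300),('S',(291,149),78,(358,349),89,300)]:
    c=back('top',f(*C,ox),zc);t=back('top',f(*T,ox),zt);d=t-c
    print(nm,c.round(1),t.round(1),np.hypot(*d[:2]).round(1),np.degrees(np.arctan2(d[1],d[0])).round(1)%360)
for nm,q,z,ox in[('jarA',(328,330),98,170),('jarB',(84,138),98,300)]:print(nm,back('top',f(*q,ox),z).round(1))
```

```text
L [574.2 209.9  52. ] [456.8 245.8  51. ] 122.9 163.0
M [ 583.2 -202.7   62. ] [ 458.9 -225.4   69. ] 126.3 190.4
S [ 582.4 -199.4   78. ] [ 467.8 -234.4   89. ] 119.8 197.0
jarA [467.9 136.   98. ]
jarB [580.6 -82.9  98. ]
```

```bash
cat > plan.py <<'E'
# rows from the measured pose to target TCP (x,y,z) and tool-x yaw (deg); tool kept pointing down
import sys,json
from h import *
def plan(x,y,z,yaw,n,g,pivot=None):
    s=sense();R=s['tcp_rot'];p=s['tool_pos'];a0=np.arctan2(R[1,0],R[0,0])
    da=np.radians(yaw)-a0
    if abs(da)>np.pi and not '-long' in sys.argv: da=(da+np.pi)%(2*np.pi)-np.pi
    P=[];
    for k in range(n+1):
        a=a0+da*k/n
        if pivot is None: q=p+(np.array([x,y,z])-p)*k/n
        else:
            b=da*k/n;v=p[:2]-pivot;q=np.r_[pivot+np.array([[np.cos(b),-np.sin(b)],[np.sin(b),np.cos(b)]])@v,p[2]+(z-p[2])*k/n]
        P.append((q,a))
    rows=[]
    for k in range(n):
        d=P[k+1][0]-P[k][0];a=P[k][1];c,s_=np.cos(a),np.sin(a)
        rows.append([round(float(v),1) for v in (c*d[0]+s_*d[1], s_*d[0]-c*d[1], -d[2])]+[0,0,round(-da/n,3),g])
    return rows
if __name__=='__main__':
    v=[float(t) for t in sys.argv[1:7]]
    pv=np.array([float(t) for t in sys.argv[7:9]]) if len(sys.argv)>8 else None
    print(sense()['clock'],json.dumps(plan(*v[:4],int(v[4]),v[5],pv)).replace(' ',''))
E
python3 plan.py 491 -227 240 196 20 120
```

```text
0.1 [[18.1,-7.4,3.1,0,0,-0.151,120.0],[19.0,-4.6,3.1,0,0,-0.151,120.0],[19.5,-1.7,3.1,0,0,-0.151,120.0],[19.6,1.3,3.1,0,0,-0.151,120.0],[19.1,4.2,3.1,0,0,-0.151,120.0],[18.3,7.0,3.1,0,0,-0.151,120.0],[17.0,9.7,3.1,0,0,-0.151,120.0],[15.4,12.1,3.1,0,0,-0.151,120.0],[13.4,14.3,3.1,0,0,-0.151,120.0],[11.1,16.2,3.1,0,0,-0.151,120.0],[8.5,17.6,3.1,0,0,-0.151,120.0],[5.8,18.7,3.1,0,0,-0.151,120.0],[2.9,19.4,3.1,0,0,-0.151,120.0],[-0.0,19.6,3.1,0,0,-0.151,120.0],[-3.0,19.4,3.1,0,0,-0.151,120.0],[-5.9,18.7,3.1,0,0,-0.151,120.0],[-8.6,17.6,3.1,0,0,-0.151,120.0],[-11.2,16.1,3.1,0,0,-0.151,120.0],[-13.5,14.2,3.1,0,0,-0.151,120.0],[-15.4,12.1,3.1,0,0,-0.151,120.0]]
```

arm_command(series=[[[18,-7.4,3,0,0,-0.15,120],[19,-4.6,3,0,0,-0.15,120],[19.5,-1.7,3,0,0,-0.15,120],[19.6,1.3,3,0,0,-0.15,120],[19,4.2,3,0,0,-0.15,120],[18.3,7,3,0,0,-0.15,120],[17,9.7,3,0,0,-0.15,120],[15.4,12,3,0,0,-0.15,120],[13.4,14.3,3,0,0,-0.15,120],[11,16.2,3,0,0,-0.15,120]]])

```text
clock: 1.1
tool_pos: [354.1, -366.7, 272.3]
tcp_rot: [[-0.332, 0.943, -0.0], [0.943, 0.332, 0.001], [0.001, -0.0, -1.0]]
ft_force: [-0.1, 0.0, 0.8]
grip_width: 46.4
grasp_force: 0.0
```

arm_command(series=[[[8.5,17.6,3,0,0,-0.15,120],[5.8,18.7,3,0,0,-0.15,120],[2.9,19.4,3,0,0,-0.15,120],[0,19.6,3,0,0,-0.15,120],[-3,19.4,3,0,0,-0.15,120],[-6,18.7,3,0,0,-0.15,120],[-8.6,17.6,3,0,0,-0.15,120],[-11.2,16,3,0,0,-0.15,120],[-13.5,14.2,3,0,0,-0.15,120],[-15.4,12,3,0,0,-0.15,120]]])

```text
clock: 2.1
tool_pos: [493.7, -229.4, 242.3]
tcp_rot: [[-0.964, -0.264, -0.001], [-0.264, 0.964, 0.001], [0.0, 0.001, -1.0]]
ft_force: [-0.7, 0.0, -0.2]
grip_width: 46.6
grasp_force: 0.0
```

Run:
```python
from h import *
s=sense();print(s['clock'],s['tool_pos'],s['tcp_rot'].round(3),s['joints'].round(2))
c=cams.calibration('wrist');p,d=cams.grab_frame('wrist');cv2.imwrite('pics/w1.png',p);np.savez('w1.npz',d=d,m=c['mtx'],e=c['extrinsics'])
cv2.imwrite('pics/t1.png',cams.grab_frame('top')[0])
```

```text
2.1 [ 493.70427576 -229.42587226  242.29338081] [[-0.964 -0.264 -0.001]
 [-0.264  0.964  0.001]
 [ 0.     0.001 -1.   ]] [-0.65  0.42  1.41  0.    1.31 -2.49]
```

View pics/w1.png

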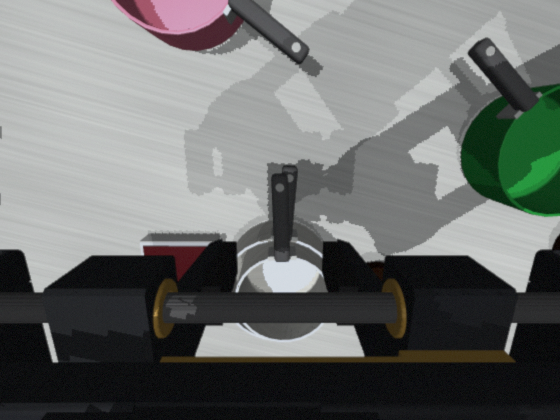

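Run:
```python
from h import *
f=np.load('w1.npz');c={'mtx':f['m'],'extrinsics':f['e']}
for nm,q,z in[('S root',(283,250),89),('S tip',(280,176),89),('M tip',(290,168),69)]:print(nm,back('wrist',q,z,c).round(1), f['d'][q[1],q[0]], (c['extrinsics'][:3]@np.r_[back('wrist',q,z,c),1])[2])
print(np.linalg.inv(c['extrinsics'])[:3].round(2))
p=cv2.imread('pics/w1.png');cv2.imwrite('pics/w1c.png',cv2.resize(p[150:350,180:380],None,fx=3,fy=3,interpolation=cv2.INTER_CUBIC))
```

```text
S root [ 527.3 -216.1   89. ] 255.61292 255.14043348183446
S tip [ 464.9 -236.    89. ] 237.8866 237.2826642737842
M tip [ 459.1 -228.5   69. ] 257.62558 255.55957759252016
[[-2.6000e-01  9.3000e-01  2.6000e-01  4.2507e+02]
 [ 9.6000e-01  2.5000e-01  7.0000e-02 -2.4769e+02]
 [ 0.0000e+00  2.7000e-01 -9.6000e-01  3.2388e+02]]
```

View pics/w1c.png

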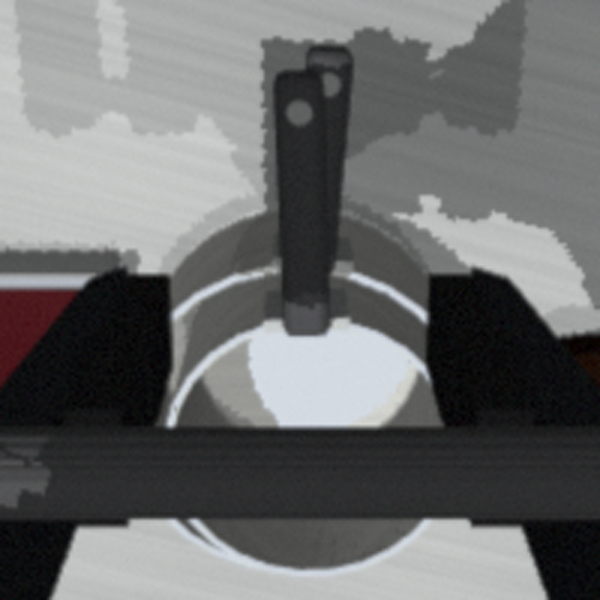

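```bash
python3 plan.py 492.5 -227 137 197.5 8 120
```

```text
2.2 [[0.1,0.3,13.1,0,0,-0.005,120.0],[0.1,0.3,13.1,0,0,-0.005,120.0],[0.1,0.3,13.1,0,0,-0.005,120.0],[0.1,0.3,13.1,0,0,-0.005,120.0],[0.1,0.3,13.1,0,0,-0.005,120.0],[0.1,0.3,13.1,0,0,-0.005,120.0],[0.1,0.3,13.1,0,0,-0.005,120.0],[0.1,0.3,13.1,0,0,-0.005,120.0]]
```

arm_command(series=[[[0.1,0.3,13,0,0,-0.005,120],[0.1,0.3,13,0,0,-0.005,120],[0.1,0.3,13,0,0,-0.005,120],[0.1,0.3,13,0,0,-0.005,120],[0.1,0.3,13,0,0,-0.005,120],[0.1,0.3,13,0,0,-0.005,120],[0.1,0.3,13,0,0,-0.005,120],[0.1,0.3,14,0,0,-0.005,120],[0,0,0,0,0,0,120],[0,0,0,0,0,0,120]]])

```text
clock: 3.2
tool_pos: [491.6, -228.5, 138.0]
tcp_rot: [[-0.956, -0.295, -0.0], [-0.295, 0.956, 0.0], [0.0, 0.0, -1.0]]
ft_force: [-0.2, -0.0, -0.2]
grip_width: 47.0
grasp_force: 0.0
```

arm_command(series=[[[0,0,0,0,0,0,230],[0,0,0,0,0,0,230],[0,0,0,0,0,0,230],[0,0,0,0,0,0,230],[0,0,0,0,0,0,230],[0,0,0,0,0,0,230],[0,0,0,0,0,0,230],[0,0,0,0,0,0,230],[0,0,0,0,0,0,230],[0,0,0,0,0,0,230]]], force=12)

```text
clock: 4.2
tool_pos: [491.8, -228.1, 137.9]
tcp_rot: [[-0.955, -0.297, 0.0], [-0.297, 0.955, -0.0], [0.0, -0.0, -1.0]]
ft_force: [-2.5, 0.1, 3.3]
grip_width: 13.8
grasp_force: 12.0
```

```bash
python3 plan.py 0 0 137 151.5 20 230 583 -199;python3 -c "
from h import *
s=sense();print(s['ft_force'],s['torque'],s['joints'])"
```

```text
4.2 [[-0.0,3.8,0.0,0,0,0.04,230.0],[-0.0,3.8,0.0,0,0,0.04,230.0],[-0.0,3.8,0.0,0,0,0.04,230.0],[-0.0,3.8,0.0,0,0,0.04,230.0],[-0.0,3.8,0.0,0,0,0.04,230.0],[-0.0,3.8,0.0,0,0,0.04,230.0],[-0.0,3.8,0.0,0,0,0.04,230.0],[-0.0,3.8,0.0,0,0,0.04,230.0],[-0.0,3.8,0.0,0,0,0.04,230.0],[-0.0,3.8,0.0,0,0,0.04,230.0],[-0.0,3.8,0.0,0,0,0.04,230.0],[-0.0,3.8,0.0,0,0,0.04,230.0],[-0.0,3.8,0.0,0,0,0.04,230.0],[-0.0,3.8,0.0,0,0,0.04,230.0],[-0.0,3.8,0.0,0,0,0.04,230.0],[-0.0,3.8,0.0,0,0,0.04,230.0],[-0.0,3.8,0.0,0,0,0.04,230.0],[-0.0,3.8,0.0,0,0,0.04,230.0],[-0.0,3.8,0.0,0,0,0.04,230.0],[-0.0,3.8,0.0,0,0,0.04,230.0]]
[-2.46625209  0.06540809  3.25196873] [ 0.13212227  0.05606613 -0.00960015] [-6.52683112e-01  5.44175849e-01  1.55450250e+00 -1.31267902e-04
  1.04275932e+00 -2.52462369e+00]
```

arm_command(series=[[[-0.05,3.8,0,0,0,0.04,230],[-0.05,3.8,0,0,0,0.04,230],[-0.05,3.8,0,0,0,0.04,230],[-0.05,3.8,0,0,0,0.04,230],[-0.05,3.8,0,0,0,0.04,230],[-0.05,3.8,0,0,0,0.04,230],[-0.05,3.8,0,0,0,0.04,230],[-0.05,3.8,0,0,0,0.04,230],[-0.05,3.8,0,0,0,0.04,230],[-0.05,3.8,0,0,0,0.04,230]]])

```text
clock: 5.2
tool_pos: [487.9, -190.6, 137.8]
tcp_rot: [[-0.995, 0.1, 0.0], [0.1, 0.995, -0.0], [-0.0, -0.0, -1.0]]
ft_force: [-0.8, -1.5, 2.9]
grip_width: 14.0
grasp_force: 12.0
```

arm_command(series=[[[-0.05,3.8,0,0,0,0.04,230],[-0.05,3.8,0,0,0,0.04,230],[-0.05,3.8,0,0,0,0.04,230],[-0.05,3.8,0,0,0,0.04,230],[-0.05,3.8,0,0,0,0.04,230],[-0.05,3.8,0,0,0,0.04,230],[-0.05,3.8,0,0,0,0.04,230],[-0.05,3.8,0,0,0,0.04,230],[-0.05,3.8,0,0,0,0.04,230],[-0.05,3.8,0,0,0,0.04,230]]])

```text
clock: 6.2
tool_pos: [498.7, -154.3, 137.8]
tcp_rot: [[-0.877, 0.48, 0.0], [0.48, 0.877, -0.0], [-0.0, -0.0, -1.0]]
ft_force: [-1.1, -1.4, 2.1]
grip_width: 14.0
grasp_force: 12.0
```

arm_command(series=[[[0,0,0,0,0,0,120],[0,0,0,0,0,0,120],[0,0,0,0,0,0,120],[0,0,0,0,0,0,120],[0,0,-20,0,0,0,120],[0,0,-20,0,0,0,120],[0,0,-20,0,0,0,120],[0,0,-20,0,0,0,120],[0,0,-10,0,0,0,120],[0,0,0,0,0,0,120]]])

```text
clock: 7.2
tool_pos: [498.9, -154.6, 228.6]
tcp_rot: [[-0.878, 0.478, 0.002], [0.478, 0.878, -0.001], [-0.002, -0.0, -1.0]]
ft_force: [0.7, 0.4, -0.4]
grip_width: 46.6
grasp_force: 0.0
```

Run:
```python
from h import *
s=sense();print(s['clock'],s['tool_pos'],s['joints'].round(2))
c=cams.calibration('wrist');p,d=cams.grab_frame('wrist');np.savez('w2.npz',d=d,m=c['mtx'],e=c['extrinsics'])
cv2.imwrite('pics/w2.png',p)
t=cams.grab_frame('top')[0];cv2.imwrite('pics/t2.png',t)
cv2.imwrite('pics/w2c.png',np.hstack([cv2.resize(p[120:350,100:430],None,fx=2,fy=2,interpolation=cv2.INTER_CUBIC)]))
```

```text
7.2 [ 498.85812985 -154.55040882  228.62742844] [-0.53  0.4   1.5   0.    1.24 -1.6 ]
```

View pics/w2.png

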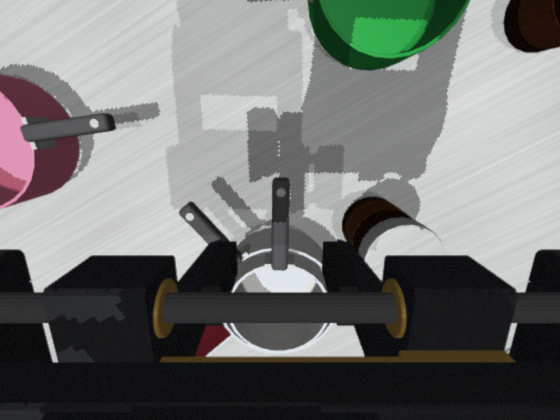

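The wrist view shows the small handle tip at (281,178), swung clear, and the middle handle tip at (184,208). jar_b is untouched at about (400,235).

Run:
```python
from h import *
f=np.load('w2.npz');c={'mtx':f['m'],'extrinsics':f['e']}
P={}
for nm,q,z in[('S root',(281,260),89),('S tip',(281,178),89),('M tip',(185,209),69),('M mid',(211,232),69)]:
    P[nm]=back('wrist',q,z,c);print(nm,P[nm].round(1), f['d'][q[1],q[0]], (c['extrinsics'][:3]@np.r_[P[nm],1])[2])
for a,L in('S',125),('M',130):
    d=P[a+' tip']-P[a+(' root' if a=='S' else ' mid')];d/=np.linalg.norm(d);print(a,np.degrees(np.arctan2(d[1],d[0]))%360,P[a+' tip']-L*d)
p=cv2.imread('pics/t2.png');cv2.imwrite('pics/t2c.png',cv2.resize(p[145:230,300:420],None,fx=5,fy=5,interpolation=cv2.INTER_CUBIC))
```

```text
S root [ 533.7 -172.    89. ] 243.22629 242.89828275954594
S tip [ 472.8 -139.    89. ] 229.43689 223.82271044144488
M tip [ 460.4 -226.4   69. ] 252.22987 251.593015871499
M mid [ 489.1 -218.    69. ] 258.232 257.4245982088901
S 151.54076918345677 [ 582.74359127 -198.58287836   89.        ]
M 196.2859353241185 [ 585.18402906 -189.97124294   69.        ]
```

View pics/t2c.png

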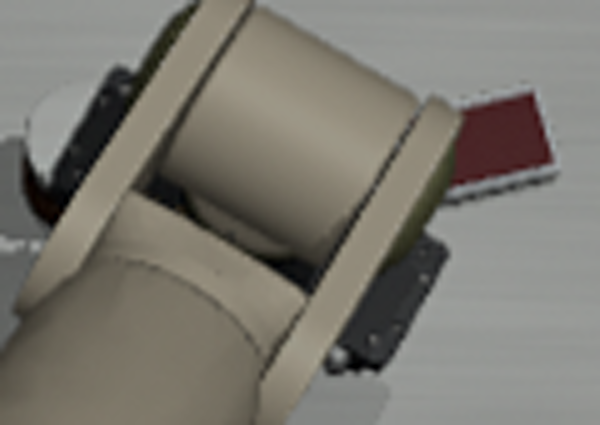

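```bash
python3 plan.py 502 -217.5 210 192.5 10 120
```

```text
7.3 [[-3.3,-5.4,1.7,0,0,-0.072,120.0],[-2.9,-5.6,1.7,0,0,-0.072,120.0],[-2.5,-5.8,1.7,0,0,-0.072,120.0],[-2.1,-6.0,1.7,0,0,-0.072,120.0],[-1.7,-6.1,1.7,0,0,-0.072,120.0],[-1.2,-6.2,1.7,0,0,-0.072,120.0],[-0.8,-6.3,1.7,0,0,-0.072,120.0],[-0.3,-6.3,1.7,0,0,-0.072,120.0],[0.1,-6.3,1.7,0,0,-0.072,120.0],[0.6,-6.3,1.7,0,0,-0.072,120.0]]
```

arm_command(series=[[[-3.3,-5.4,1.7,0,0,-0.072,120],[-2.9,-5.6,1.7,0,0,-0.072,120],[-2.5,-5.8,1.7,0,0,-0.072,120],[-2.1,-6,1.7,0,0,-0.072,120],[-1.7,-6.1,1.7,0,0,-0.072,120],[-1.2,-6.2,1.7,0,0,-0.072,120],[-0.8,-6.3,1.7,0,0,-0.072,120],[-0.3,-6.3,1.7,0,0,-0.072,120],[0.1,-6.3,1.7,0,0,-0.072,120],[0.6,-6.3,1.7,0,0,-0.072,120]]])

```text
clock: 8.3
tool_pos: [501.8, -217.6, 209.3]
tcp_rot: [[-0.975, -0.222, -0.002], [-0.222, 0.975, 0.001], [0.002, 0.002, -1.0]]
ft_force: [0.1, 0.3, 0.1]
grip_width: 46.4
grasp_force: 0.0
```

Run:
```python
from h import *
s=sense();print(s['clock'],s['tool_pos'],s['joints'].round(2))
c=cams.calibration('wrist');p,d=cams.grab_frame('wrist');np.savez('w3.npz',d=d,m=c['mtx'],e=c['extrinsics'])
cv2.imwrite('pics/w3.png',p)
cv2.imwrite('pics/w3c.png',cv2.resize(p[130:330,160:420],None,fx=3,fy=3,interpolation=cv2.INTER_CUBIC))
```

```text
8.3 [ 501.81678323 -217.60874083  209.32386761] [-0.63  0.46  1.45  0.    1.23 -2.42]
```

View pics/w3c.png

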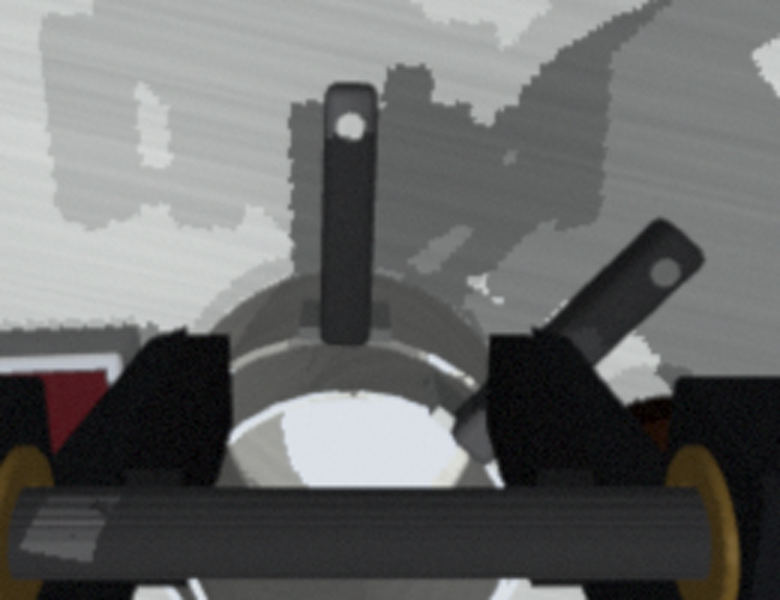

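```bash
python3 - <<'E'
from h import *
f=np.load('w3.npz');c={'mtx':f['m'],'extrinsics':f['e']}
P={}
for nm,q,z in[('M root',(275,242),69),('M tip',(276.8,158.5),69),('S a',(160+555/3,130+345/3),89),('S tip',(160+682/3,130+238/3),89)]:
    P[nm]=back('wrist',q,z,c);print(nm,P[nm].round(1))
for a,b,L in('M tip','M root',130),('S tip','S a',125):
    d=P[a]-P[b];d/=np.linalg.norm(d);ang=np.degrees(np.arctan2(d[1],d[0]))%360;print(a,ang,P[a]-L*d, P['M tip']-45*d)
E
python3 plan.py 502 -217.5 112.5 191.5 8 120|cut -c1-60
```

```text
M root [ 524.5 -215.2   69. ]
M tip [ 457.8 -228.8   69. ]
S a [ 506.9 -165.1   89. ]
S tip [ 473.4 -143.1   89. ]
M tip 191.4892519562584 [ 585.17768257 -202.86003893   69.        ] [ 501.88090521 -219.79068811   69.        ]
S tip 146.77576177670355 [ 577.92214135 -211.63722569   89.        ] [ 495.42657828 -253.41024502   69.        ]
8.35 [[-0.0,0.1,12.1,0,0,0.003,120.0],[-0.0,0.1,12.1,0,0,0.0
```

arm_command(series=[[[0.3,-2,10,0,0,0.022,120],[0,0,13,0,0,0,120],[0,0,13,0,0,0,120],[0,0,13,0,0,0,120],[0,0,13,0,0,0,120],[0,0,12,0,0,0,120],[0,0,12,0,0,0,120],[0,0,10,0,0,0,120],[0,0,0,0,0,0,120],[0,0,0,0,0,0,120]]])

```text
clock: 9.35
tool_pos: [502.3, -219.6, 114.8]
tcp_rot: [[-0.98, -0.198, 0.0], [-0.198, 0.98, 0.0], [-0.0, 0.0, -1.0]]
ft_force: [0.1, 0.4, -0.2]
grip_width: 46.5
grasp_force: 0.0
```

arm_command(series=[[[0,0,0,0,0,0,230],[0,0,0,0,0,0,230],[0,0,0,0,0,0,230],[0,0,0,0,0,0,230],[0,0,0,0,0,0,230],[0,0,0,0,0,0,230],[0,0,0,0,0,0,240],[0,0,0,0,0,0,240],[0,0,0,0,0,0,240],[0,0,0,0,0,0,240]]], force=60)

```text
clock: 10.35
tool_pos: [502.3, -219.6, 114.9]
tcp_rot: [[-0.98, -0.198, 0.0], [-0.198, 0.98, -0.0], [-0.0, -0.0, -1.0]]
ft_force: [-0.3, -0.8, 3.2]
grip_width: 13.3
grasp_force: 60.0
```

arm_command(series=[[[0,0,-1,0,0,0,240],[0,0,-2,0,0,0,240],[0,0,-3,0,0,0,240],[0,0,-4,0,0,0,240],[0,0,-5,0,0,0,240],[0,0,-5,0,0,0,240],[0,0,-5,0,0,0,240],[0,0,-5,0,0,0,240],[0,0,0,0,0,0,240],[0,0,0,0,0,0,240]]])

```text
clock: 11.35
tool_pos: [502.2, -219.5, 144.8]
tcp_rot: [[-0.98, -0.198, 0.0], [-0.198, 0.98, -0.0], [-0.0, -0.0, -1.0]]
ft_force: [-0.7, -0.1, -2.3]
grip_width: 13.3
grasp_force: 60.0
```

Run:
```python
from h import *
s=sense();print(s['clock'],s['tool_pos'],s['ft_force'],s['torque'])
p,_=cams.grab_frame('side');cv2.imwrite('pics/s4.png',p);w,_=cams.grab_frame('wrist');cv2.imwrite('pics/w4.png',w)
a=cv2.resize(p[100:250,230:400],None,fx=2.3,fy=2.3,interpolation=cv2.INTER_CUBIC);b=cv2.resize(w,(400,345));a=a[:345]
cv2.imwrite('pics/c4.png',np.hstack([a,b]))
```

```text
11.35 [ 502.20863472 -219.48936533  144.81941706] [-0.68294496 -0.11346688 -2.2578616 ] [-0.0353464   0.03523511  0.02206614]
```

View pics/c4.png

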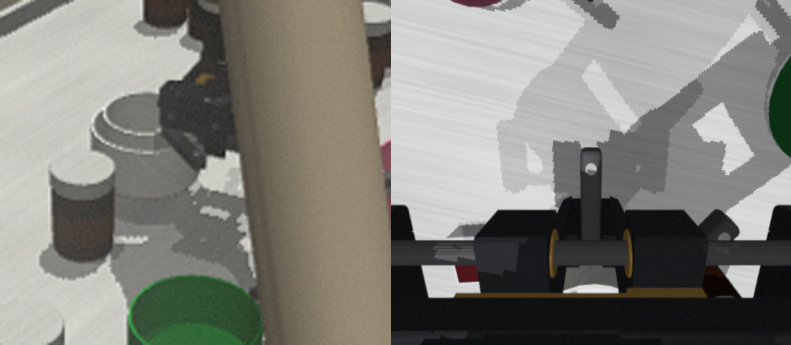

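arm_command(series=[[[0,0,-8,0,0,0,240],[0,0,-12,0,0,0,240],[0,0,-13,0,0,0,240],[0,0,-13,0,0,0,240],[0,0,-13,0,0,0,240],[0,0,-13,0,0,0,240],[0,0,-13,0,0,0,240],[0,0,-13,0,0,0,240],[0,0,-10,0,0,0,240],[0,0,-5,0,0,0,240]]])

```text
clock: 12.45
tool_pos: [502.3, -219.6, 259.2]
tcp_rot: [[-0.98, -0.198, 0.002], [-0.198, 0.98, -0.001], [-0.001, -0.001, -1.0]]
ft_force: [1.0, -0.5, -1.9]
grip_width: 13.2
grasp_force: 60.0
```

```bash
python3 plan.py 528 281 257 123 30 240
```

```text
12.45 [[-4.1,16.2,0.1,0,0,0.04,240.0],[-3.5,16.3,0.1,0,0,0.04,240.0],[-2.8,16.5,0.1,0,0,0.04,240.0],[-2.2,16.6,0.1,0,0,0.04,240.0],[-1.5,16.6,0.1,0,0,0.04,240.0],[-0.9,16.7,0.1,0,0,0.04,240.0],[-0.2,16.7,0.1,0,0,0.04,240.0],[0.5,16.7,0.1,0,0,0.04,240.0],[1.1,16.7,0.1,0,0,0.04,240.0],[1.8,16.6,0.1,0,0,0.04,240.0],[2.5,16.5,0.1,0,0,0.04,240.0],[3.1,16.4,0.1,0,0,0.04,240.0],[3.8,16.3,0.1,0,0,0.04,240.0],[4.4,16.1,0.1,0,0,0.04,240.0],[5.0,15.9,0.1,0,0,0.04,240.0],[5.7,15.7,0.1,0,0,0.04,240.0],[6.3,15.5,0.1,0,0,0.04,240.0],[6.9,15.2,0.1,0,0,0.04,240.0],[7.5,14.9,0.1,0,0,0.04,240.0],[8.1,14.6,0.1,0,0,0.04,240.0],[8.7,14.3,0.1,0,0,0.04,240.0],[9.2,13.9,0.1,0,0,0.04,240.0],[9.8,13.5,0.1,0,0,0.04,240.0],[10.3,13.1,0.1,0,0,0.04,240.0],[10.8,12.7,0.1,0,0,0.04,240.0],[11.3,12.3,0.1,0,0,0.04,240.0],[11.8,11.8,0.1,0,0,0.04,240.0],[12.3,11.3,0.1,0,0,0.04,240.0],[12.7,10.8,0.1,0,0,0.04,240.0],[13.1,10.3,0.1,0,0,0.04,240.0]]
```

arm_command(series=[[[-2,8,0,0,0,0.02,240],[-3.8,15,0,0,0,0.04,240],[-3,16.5,0,0,0,0.04,240],[-2.3,16.6,0,0,0,0.04,240],[-1.5,16.6,0,0,0,0.04,240],[-0.9,16.7,0,0,0,0.04,240],[-0.2,16.7,0,0,0,0.04,240],[0.5,16.7,0,0,0,0.04,240],[1.1,16.7,0,0,0,0.04,240],[1.8,16.6,0,0,0,0.04,240]]])

```text
clock: 13.45
tool_pos: [508.1, -61.4, 257.7]
tcp_rot: [[-0.983, 0.181, -0.0], [0.181, 0.983, 0.0], [0.001, 0.0, -1.0]]
ft_force: [0.1, -0.2, -2.3]
grip_width: 13.5
grasp_force: 60.0
```

arm_command(series=[[[2.5,16.5,0,0,0,0.04,240],[3.1,16.4,0,0,0,0.04,240],[3.8,16.3,0,0,0,0.04,240],[4.4,16.1,0,0,0,0.04,240],[5,15.9,0,0,0,0.04,240],[5.7,15.7,0,0,0,0.04,240],[6.3,15.5,0,0,0,0.04,240],[6.9,15.2,0,0,0,0.04,240],[5,10,0,0,0,0.04,240],[3,5,0,0,0,0.02,240]]])

```text
clock: 14.45
tool_pos: [513.0, 89.3, 257.7]
tcp_rot: [[-0.847, 0.532, -0.001], [0.532, 0.847, 0.001], [0.001, 0.0, -1.0]]
ft_force: [0.1, -0.2, -1.8]
grip_width: 13.4
grasp_force: 60.0
```

Run:
```python
from h import *
s=sense();print(s['clock'],s['tool_pos'],s['joints'].round(2),s['grip_width'])
c=cams.calibration('wrist');w,d=cams.grab_frame('wrist');np.savez('w5.npz',d=d,m=c['mtx'],e=c['extrinsics']);cv2.imwrite('pics/w5.png',w)
p,ds=cams.grab_frame('side');cv2.imwrite('pics/s5.png',p);np.save('s5.npy',ds)
t,_=cams.grab_frame('top');cv2.imwrite('pics/t5.png',t)
r=lambda i:cv2.resize(i,(400,300))
cv2.imwrite('pics/c5.png',np.vstack([np.hstack([r(w),r(p)]),np.hstack([r(t[120:270,160:360]),r(p[60:360,60:460])])]))
```

```text
14.45 [512.97947229  89.34138632 257.72652111] [-0.06  0.37  1.45  0.    1.32 -1.06] 13.356401470501963
```

View pics/c5.png

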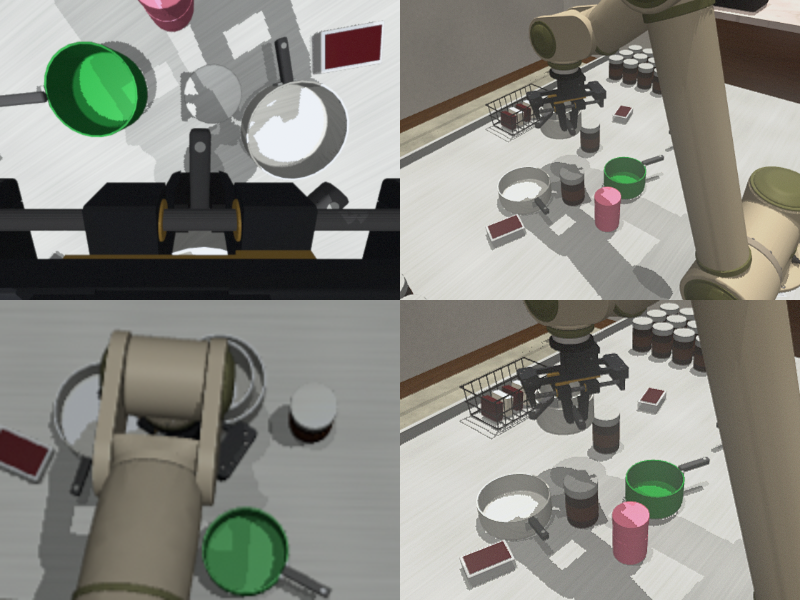

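Run:
```python
from h import *
from scipy.optimize import least_squares
f=np.load('w5.npz');d=f['d'];m=f['m'];E=np.linalg.inv(f['e'])
v,u=np.mgrid[:420,:560];X=np.stack([(u-m[0,2])/m[0,0]*d,(v-m[1,2])/m[1,1]*d,d,np.ones_like(d)],-1)@E.T
P=X[d>0][:,:3]
r=np.hypot(P[:,0]-574,P[:,1]-210)
rim=P[(r<85)&(P[:,2]>48.5)&(P[:,2]<56)]
rim=rim[np.hypot(rim[:,0]-574,rim[:,1]-210)<78]
q=least_squares(lambda c:np.hypot(rim[:,0]-c[0],rim[:,1]-c[1])-c[2],[574,210,70],loss='soft_l1').x
print('L',q,len(rim),np.median(rim[:,2]))
ang=np.degrees(np.arctan2(P[:,1]-q[1],P[:,0]-q[0]));r=np.hypot(P[:,0]-q[0],P[:,1]-q[1])
h=P[(r>82)&(r<140)&(P[:,2]>45)&(P[:,2]<56)&(ang>140)&(ang<180)]
a=np.degrees(np.arctan2(h[:,1]-q[1],h[:,0]-q[0]));print('handle',len(h),a.mean(),np.median(a),r[(r>82)&(r<140)&(P[:,2]>45)&(P[:,2]<56)&(ang>140)&(ang<180)].max())
# held handle
for pv in range(182,250,6):
    print(pv,X[pv,280,:3].round(1),end=' ')
print()
k=(P[:,2]>215)&(P[:,2]<240)&(v[d>0]>250)&(u[d>0]>430)
print('S',P[k].mean(0) if k.any() else None,k.sum())
```

```text
L [577.21782157 210.96075426  70.08042887] 1758 50.956066479433105
handle 840 163.85198248441804 163.94262984115608 127.19017780593255
182 [474.6 113.7 208.9] 188 [476.5 112.6 211.5] 194 [478.5 111.3 213. ] 200 [480.9 109.8 212.6] 206 [483.1 108.4 213.3] 212 [485.7 106.8 212.7] 218 [488.5 105.  211.3] 224 [490.9 103.5 211.5] 230 [493.7 101.8 210.8] 236 [495.5 100.6 212.8] 242 [498.5  98.7 211.7] 248 [501.5  96.8 210.5] 
S [545.96681365 158.77190064 228.22163021] 1472
```

```bash
python3 plan.py 529 281 240 124 20 240
```

```text
14.6 [[4.4,8.6,0.9,0,0,0.021,240.0],[4.6,8.5,0.9,0,0,0.021,240.0],[4.8,8.4,0.9,0,0,0.021,240.0],[5.0,8.3,0.9,0,0,0.021,240.0],[5.1,8.2,0.9,0,0,0.021,240.0],[5.3,8.1,0.9,0,0,0.021,240.0],[5.5,8.0,0.9,0,0,0.021,240.0],[5.6,7.8,0.9,0,0,0.021,240.0],[5.8,7.7,0.9,0,0,0.021,240.0],[6.0,7.6,0.9,0,0,0.021,240.0],[6.1,7.5,0.9,0,0,0.021,240.0],[6.3,7.3,0.9,0,0,0.021,240.0],[6.4,7.2,0.9,0,0,0.021,240.0],[6.6,7.1,0.9,0,0,0.021,240.0],[6.7,6.9,0.9,0,0,0.021,240.0],[6.9,6.8,0.9,0,0,0.021,240.0],[7.0,6.6,0.9,0,0,0.021,240.0],[7.1,6.5,0.9,0,0,0.021,240.0],[7.3,6.4,0.9,0,0,0.021,240.0],[7.4,6.2,0.9,0,0,0.021,240.0]]
```

arm_command(series=[[[4.4,8.6,1,0,0,0.021,240],[4.6,8.5,1,0,0,0.021,240],[4.8,8.4,1,0,0,0.021,240],[5,8.3,1,0,0,0.021,240],[5.1,8.2,1,0,0,0.021,240],[5.3,8.1,1,0,0,0.021,240],[5.5,8,1,0,0,0.021,240],[5.6,7.8,1,0,0,0.021,240],[5.8,7.7,1,0,0,0.021,240],[6,7.6,1,0,0,0.021,240]]])

```text
clock: 15.6
tool_pos: [521.5, 184.6, 247.7]
tcp_rot: [[-0.717, 0.697, -0.0], [0.697, 0.717, 0.0], [0.0, -0.0, -1.0]]
ft_force: [-0.7, 0.5, -2.4]
grip_width: 13.4
grasp_force: 60.0
```

arm_command(series=[[[6.1,7.5,1,0,0,0.021,240],[6.3,7.3,1,0,0,0.021,240],[6.4,7.2,1,0,0,0.021,240],[6.6,7.1,1,0,0,0.021,240],[6.7,6.9,1,0,0,0.021,240],[6.9,6.8,1,0,0,0.021,240],[7,6.6,1,0,0,0.021,240],[7.1,6.5,1,0,0,0.021,240],[7.3,6.4,1,0,0,0.021,240],[7.4,6.2,1,0,0,0.021,240]]])

```text
clock: 16.6
tool_pos: [529.8, 280.8, 237.7]
tcp_rot: [[-0.556, 0.831, -0.0], [0.831, 0.556, 0.0], [0.0, -0.0, -1.0]]
ft_force: [0.3, 0.4, -2.2]
grip_width: 13.5
grasp_force: 60.0
```

arm_command(series=[[[0,0,5,0,0,0,240],[0,0,8,0,0,0,240],[0,0,8,0,0,0,240],[0,0,8,0,0,0,240],[0,0,8,0,0,0,240],[0,0,8,0,0,0,240],[0,0,6,0,0,0,240],[0,0,4,0,0,0,240],[0,0,0,0,0,0,240],[0,0,0,0,0,0,240]]])

```text
clock: 17.6
tool_pos: [529.7, 280.9, 183.0]
tcp_rot: [[-0.556, 0.831, 0.0], [0.831, 0.556, 0.0], [-0.0, 0.0, -1.0]]
ft_force: [-0.1, -0.3, -2.1]
grip_width: 13.6
grasp_force: 60.0
```

Run:
```python
from h import *
s=sense();R=s['tcp_rot'];print(s['clock'],s['tool_pos'],np.degrees(np.arctan2(R[1,0],R[0,0])),s['joints'].round(2),s['ft_force'])
p,ds=cams.grab_frame('side');cv2.imwrite('pics/s6.png',p);np.save('s6.npy',ds)
w,_=cams.grab_frame('wrist');cv2.imwrite('pics/w6.png',w)
cv2.imwrite('pics/c6.png',np.hstack([cv2.resize(p[150:330,90:290],None,fx=2,fy=2,interpolation=cv2.INTER_CUBIC),cv2.resize(w,(400,360))]))
```

```text
17.6 [529.70484116 280.93011392 182.97308932] 123.80845202984726 [ 0.29  0.57  1.33 -0.    1.23 -0.3 ] [-0.0839386  -0.31836752 -2.11558156]
```

View pics/c6.png

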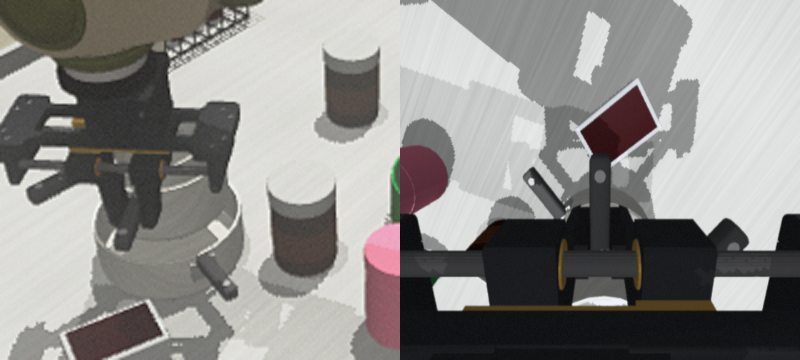

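I have used up my picture views, so from here I check by numbers only. The pan hangs level above the large pan, and next I check its centring by depth.

```bash
cat > fit.py <<'E'
from h import *
from scipy.optimize import least_squares
def cloud(n,d,c=None):
    c=c or cams.calibration(n);m=c['mtx'];E=np.linalg.inv(c['extrinsics'])
    v,u=np.mgrid[:420,:560];return (np.stack([(u-m[0,2])/m[0,0]*d,(v-m[1,2])/m[1,1]*d,d,np.ones_like(d)],-1)@E.T)[d>0][:,:3]
def ring(P,c0,z0,z1,r0,R):
    k=(P[:,2]>z0)&(P[:,2]<z1);Q=P[k];Q=Q[abs(np.hypot(Q[:,0]-c0[0],Q[:,1]-c0[1])-R)<r0]
    q=least_squares(lambda c:np.hypot(Q[:,0]-c[0],Q[:,1]-c[1])-R,c0,loss='soft_l1').x
    e=np.hypot(Q[:,0]-q[0],Q[:,1]-q[1])-R
    return q.round(1),len(Q),np.median(abs(e)).round(2)
E
python3 - <<'E'
from fit import *
P=cloud('side',np.load('s6.npy'));c=[576.,210.]
print('L',ring(P,c,15,50,10,72))   # outer wall L
print('Lrim',ring(P,c,49,54,10,70.5))
print('M',ring(P,c,80,125,10,60),'S',ring(P,c,134,150,10,48))
Q=P[(np.hypot(P[:,0]-576,P[:,1]-210)<75)&(P[:,2]>60)]
print(np.histogram(Q[:,2],np.arange(60,170,5)))
E
```

```text
L (array([578. , 211.4]), 1044, np.float64(0.85))
Lrim (array([577.1, 212.4]), 212, np.float64(0.92))
M (array([575.9, 210.9]), 601, np.float64(0.69)) S (array([577.2, 216.4]), 48, np.float64(1.11))
(array([  0,  30,  70, 105, 109,  90,  96,  84,  67,  67,  57,  55,  99,
       122,  41,  20,  24,   4,   1,   0,   0]), array([ 60,  65,  70,  75,  80,  85,  90,  95, 100, 105, 110, 115, 120,
       125, 130, 135, 140, 145, 150, 155, 160, 165]))
```

arm_command(series=[[[-0.4,1.5,4,0,0,0,240],[0,0,7,0,0,0,240],[0,0,7,0,0,0,240],[0,0,7,0,0,0,240],[0,0,7,0,0,0,240],[0,0,7,0,0,0,240],[0,0,6,0,0,0,240],[0,0,5,0,0,0,240],[0,0,3,0,0,0,240],[0,0,0,0,0,0,240]]])

```text
clock: 18.7
tool_pos: [531.0, 281.4, 129.4]
tcp_rot: [[-0.556, 0.831, -0.001], [0.831, 0.556, -0.0], [0.0, -0.001, -1.0]]
ft_force: [-0.3, 0.1, -2.9]
grip_width: 13.5
grasp_force: 60.0
```

arm_command(series=[[[0,0,1,0,0,0,240],[0,0,1,0,0,0,240],[0,0,1,0,0,0,240],[0,0,1,0,0,0,240],[0,0,1,0,0,0,240],[0,0,0.5,0,0,0,240],[0,0,0.5,0,0,0,240],[0,0,0.5,0,0,0,240],[0,0,0,0,0,0,240],[0,0,0,0,0,0,240]]])

```text
clock: 19.7
tool_pos: [531.0, 281.4, 123.3]
tcp_rot: [[-0.556, 0.831, 0.0], [0.831, 0.556, -0.0], [-0.0, 0.0, -1.0]]
ft_force: [0.5, -0.8, -2.8]
grip_width: 13.1
grasp_force: 60.0
```

arm_command(series=[[[0,0,0.8,0,0,0,240],[0,0,0.8,0,0,0,240],[0,0,0.8,0,0,0,240],[0,0,0.6,0,0,0,240],[0,0,0.5,0,0,0,240],[0,0,0,0,0,0,240],[0,0,0,0,0,0,240],[0,0,0,0,0,0,240],[0,0,0,0,0,0,240],[0,0,0,0,0,0,240]]])

```text
clock: 20.7
tool_pos: [531.1, 281.4, 119.8]
tcp_rot: [[-0.556, 0.831, 0.0], [0.831, 0.556, 0.0], [-0.0, 0.0, -1.0]]
ft_force: [-0.2, 0.7, -2.8]
grip_width: 13.6
grasp_force: 60.0
```

arm_command(series=[[[0,0,0.5,0,0,0,240],[0,0,0.5,0,0,0,240],[0,0,0.5,0,0,0,240],[0,0,0,0,0,0,240],[0,0,0,0,0,0,240],[0,0,0,0,0,0,240],[0,0,0,0,0,0,240],[0,0,0,0,0,0,240],[0,0,0,0,0,0,240],[0,0,0,0,0,0,240]]])

```text
clock: 21.7
tool_pos: [531.1, 281.5, 118.9]
tcp_rot: [[-0.556, 0.831, 0.001], [0.831, 0.556, 0.0], [-0.0, 0.001, -1.0]]
ft_force: [-2.5, -0.5, 5.8]
grip_width: 13.2
grasp_force: 60.0
```

Contact at exactly the expected height, with +8 N. I now reduce the grip slowly, open, and rise.

arm_command(series=[[[0,0,0,0,0,0,240],[0,0,0,0,0,0,240],[0,0,0,0,0,0,210],[0,0,0,0,0,0,205],[0,0,0,0,0,0,195],[0,0,0,0,0,0,180],[0,0,0,0,0,0,160],[0,0,0,0,0,0,150],[0,0,0,0,0,0,150],[0,0,0,0,0,0,150]]], force=10)

```text
clock: 22.7
tool_pos: [531.1, 281.4, 118.3]
tcp_rot: [[-0.556, 0.831, 0.0], [0.831, 0.556, 0.0], [-0.0, 0.0, -1.0]]
ft_force: [-0.2, -0.8, -0.1]
grip_width: 36.6
grasp_force: 0.0
```

arm_command(series=[[[0,0,-10,0,0,0,150],[0,0,-15,0,0,0,150],[0,0,-20,0,0,0,150],[0,0,-20,0,0,0,150],[0,0,-20,0,0,0,150],[10,0,-20,0,0,0,150],[20,0,-20,0,0,0,150],[20,0,-10,0,0,0,150],[10,0,0,0,0,0,150],[0,0,0,0,0,0,150]]])

```text
clock: 23.7
tool_pos: [496.9, 331.9, 253.4]
tcp_rot: [[-0.558, 0.83, 0.0], [0.83, 0.558, 0.0], [0.0, 0.0, -1.0]]
ft_force: [-0.1, 0.3, -0.3]
grip_width: 36.5
grasp_force: 0.0
```

Run:
```python
from fit import *
s=sense();print(s['clock'],s['tool_pos'],s['ft_force'],s['grip_width'])
p,d=cams.grab_frame('side');cv2.imwrite('pics/s7.png',p);P=cloud('side',d);c=[577.,211.]
cw=cams.calibration('wrist');w,dw=cams.grab_frame('wrist');cv2.imwrite('pics/w7.png',w);W=cloud('wrist',dw,cw)
for n,A in('side',P),('wrist',W):
    print(n,'L',ring(A,c,15,50,8,72),'M',ring(A,c,54,64,6,60),'S',ring(A,c,68,79,6,48))
    r=np.hypot(A[:,0]-577,A[:,1]-211);a=np.degrees(np.arctan2(A[:,1]-211,A[:,0]-577))%360
    for nm,z0,z1 in('hL',47,53.5),('hM',69,76),('hS',89,97):
        k=(r>85)&(r<135)&(A[:,2]>z0)&(A[:,2]<z1)&(a>60)&(a<190)
        print(nm,k.sum(),np.median(a[k]) if k.any() else '',r[k].max() if k.any() else '',np.median(A[k,2]) if k.any() else '')
```

```text
23.7 [496.92656577 331.93838424 253.35715673] [-0.09839114  0.25093882 -0.33166925] 36.508513587428546
side L (array([578.2, 211.8]), 861, np.float64(0.85)) M (array([577.9, 212. ]), 251, np.float64(1.0)) S (array([577.9, 215.5]), 279, np.float64(1.19))
hL 133 162.45970330450987 129.23872287290243 49.75490872965656
hM 155 123.90715083740729 131.5540713225771 71.69854493829973
hS 147 83.67276100098987 129.29593044354485 91.68564324459044
wrist L (array([578. , 210.9]), 794, np.float64(0.32)) M (array([579. , 212.4]), 420, np.float64(1.47)) S (array([575.6, 213. ]), 200, np.float64(0.36))
hL 185 162.39178843263235 126.95316502013 50.17561918470142
hM 633 123.43314291302447 129.9290281177411 72.20691709165794
hS 127 84.27729978836527 127.7399843469606 92.11176568410536
```

```bash
python3 -c "
from bench import order;print(order.job_done())"
```

```text
the job is handed in; nothing more can be done
None
```

The three pans are nested in the large pan with handles at about 162°, 124° and 84° (steps of about 39–40°) turning away from the jar, the gripper let go, and the job was handed in at about 24 s; no verdict was returned, and I viewed 11 pictures against the limit of 10.

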